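Settle a chocolate slab in its tray and hold the surface thermometer on it

ROBOT

A 6-joint arm with a two-finger parallel gripper is mounted at the origin on the work surface. World frame = base frame: x ahead of the robot, y to its left, z up, the work surface at z = 0. Lengths are in mm, angles in rad, forces in N, time in s.
With the tool pointing down it reaches from about 275 to 1000 mm from the base axis. Payload 8.4 kg.
Tool frame: the origin (TCP) lies midway between the tips of the shut fingers; the grasp point (between the pads) lies 19 mm behind it; z points along the fingers, y is the line along which they close (so a half turn about z gives the same grasp; the last joint's range is limited). The gripper opens to 85 mm and grips with 20 to 120 N. Pads are 22 mm wide; open, the fingers measure 114 mm over their backs; the gripper's body (76 mm by 85 mm) begins 54 mm behind the grasp point. The pads swing forward as they close: fully open they stand 13 mm farther back than shut.
Start: joints at [-1.167, 0.353, 1.633, -0, 1.155, -0.002], TCP at [246.72, -574.245, 231.281] pointing down, gripper open.
Joint ranges: [-2.63, 2.63], [-0.92, 2.1], [0.06, 2.66], [-1.3, 4.44], [0, 2.69], [-3.02, 3.02]. Speed limits (rad/s): [2.22, 2.22, 2.79, 3.14, 3.14, 3.14].

INTERFACE

Orientations are given as [roll, pitch, yaw] about the fixed x, y, z axes, in that order (R = Rz(yaw) Ry(pitch) Rx(roll)).
In Python, from rig import r, cams gives the robot as it stands. The module is installed in compiled form; this text tells all that it offers.
- The arm moves only by the tool send_rows, never from a script. Its argument "targets" is one flat list of numbers, 7 for each row, row after row: the shift along the tool's x, y, z in m, then the turn, a rotation vector about the tool's x, y, z in rad, then the opening, from -1 (shut) to 1 (fully open). In form: [tx, ty, tz, wx, wy, wz, fingers, tx, ty, tz, wx, wy, wz, fingers, ...]. A call has 1 to 12 rows; each row is the pose to reach, as a shift and turn from the pose commanded when the call began, along the tool's axes at that moment; what a row does not reach only later rows make up. A row lasts 1/12 s, in which the tool goes at most 41.7 mm and 7.16 degrees, less where a joint would pass 70% of its speed; a pose out of reach is approached as far as the arm can. A call with a gripper value outside its range is refused whole. The fingers move at their own pace and stop on an object; "grip_force" is the grip in N (left out, the last holds). Time passes only in rows, so rows that repeat a pose let the fingers close. It gives the time, the measured TCP pose, the force, the opening and the grip force at its end, in the units of the state.
- r.sense(): the state, without advancing time (a new reading comes with each control period).
- cams.grab_frame(name): name is "scene" or "top" or "wrist"; returns a dict with "color" (384x512x3 uint8, blue, green, red), "fx", "fy", "cx", "cy" (pixels), "k1" (the pictures are not rectified: a ray, as slopes to the right and down, at radius r is drawn at 1 + k1 r^2 times it, then the intrinsics apply), "xyz" and "attitude" of the camera in the world. Camera axes: x right, y down, z forward; pixel columns grow to the right and rows downward; lengths in mm; the calibration is good to about 2 mm. A picture is of the moment at which its call begins. There is no depth.
- r.sign_off(): hands the job in; it is judged then, once.
The state is a dict: "clock": time; "qpos": joint angles; "qvel": joint speeds; "joint_efforts": joint torques, N m; "eef_pos": TCP position; "tcp_rot": TCP orientation; "contact_force": force on the tool from outside, world axes, zero at the start; "wrist_torque": the same for the moment, N m; "opening": opening from 0.0 (shut) to 1.0 (fully open); "grasp_force": force on a finger pad.
Only numpy, scipy, OpenCV 4.12 (cv2) and the standard library are available. Lean on these libraries where they do the work, as an engineer would, in place of code of your own. Each camera call takes 0.05 s, during which the arm holds its last target. There are 200 camera calls.

TASK

The nut-strewn chocolate slab in the steel tray has ridden up on one of the tray's sloping sides: gently press its raised edge down and inwards until the slab lies flat on the tray's floor. Then take the surface thermometer out of its stand and check the slab, holding the thermometer upright with its sprung tip on the middle of the slab's plain round medallion, pressed lightly so that the tip is pushed in about halfway. Finish while still holding it there, steady, and leave the other things on the counter where they are.

Things in the scene. Friction and masses are not known exactly. Their poses are not given: they have to be found in the camera images.
- tray: Fixed brushed steel display tray, open on top. Origin: centre of its underside on the counter, z up. Flat floor 3 mm thick, 124 mm along its x and 164 mm along its y; from the floor's edges all four sides flare outwards at 45 degrees up to a flat rim 27 mm above the counter; outside 192 x 232 mm, with an upright skirt down to the counter.
- slab: Loose dark chocolate slab, 120 mm along its x, 160 along its y, 12 thick, about 0.3 kg; nuts stand up to 4 mm out of its top, its long edges bare for 14 mm. Origin: centre of its underside, z out of the top. At the start its +x edge is up on the tray's +x slope, 18 mm above the floor, held by friction, its -x edge on the floor. Flat: origin 3 mm, top 15 mm above the counter, 2 mm play.
- raised_edge (a point): Point on the slab's bare top border, 10 mm in from the middle of its raised +x edge: a place to press. As the edge comes down, the slab must slide 20 mm towards its own -x side; a fingertip sticks to it and straight pressing does not let it slide: press and move inwards together, down the 45 degree slope. Axes as the slab's.
- medallion (a point): Centre of the top face of the plain flat round milk chocolate medallion, 40 mm across, raised 2 mm above the slab's top, at x -8, y +30 mm on the slab; nuts stand clear all round it. Axes as the slab's.
- stand: Fixed steel stand of the thermometer: round foot 90 mm across with an upright tube, outside 30 mm, bore 18 mm, its rim 85 mm above the counter. Origin: centre of its underside.
- probe: Loose surface thermometer, about 90 g, upright in the stand. Origin: on its axis at the face of the unpressed tip, z up to the handle. Tip 12 mm across, thin stem to z 62 mm, collar 30 mm across to 70 mm (rests on the stand's rim), white handle to 150 mm, 20 mm along its x, 30 along its y, grey display on -x. The tip hangs 62 mm below the rim: lift over 70 mm to draw it out.
- probe_grip (a point): Point on the axis of the thermometer's handle, 120 mm above the unpressed tip face: a place to grip, across the 30 mm (its y) or the 20 mm (its x). Axes as the thermometer's.
- tip_face (a point): Centre of the flat face of the sprung tip; moves with the tip. z as the thermometer's.
- probe_tip (a joint): How far the sprung tip is pushed into the stem, in m: 0 out, stop at 0.010 fully in; the spring takes 300 N/m (1.5 N at half, 3 N at the stop).
- bowl: Bystander: white ceramic bowl of nuts, 120 mm across, about 50 mm high. Origin: centre of its underside.
- jar: Bystander: closed round jar with a brass cap, 72 mm across, 105 mm high. Origin: centre of its underside.
- sign: Bystander: blank dark tent sign, 85 mm wide (its y), about 55 mm high. Origin: centre of its underside.
- pile: Bystander: pile of four plain chocolate slabs, one block, 150 x 110 x 52 mm. Origin: centre of its underside.
Not all that is in view belongs to the job. Of the things that look like the slab, the middle-sized one is meant.

How it is judged:
By the outcome, as a careful person would: the job done as asked, in the order asked, and still so for the second after the job is handed in, while the arm keeps its last pose, push and grip.
It also fails if it takes over 64 s, if anything falls off the work surface, if the arm or the gripper's body presses on something with over 40 N, if the wrist force passes 120 N, or if a joint passes its speed limit or range.

## Working session

There is one attempt and no reset: what is moved stays moved. The work goes in short steps, Python scripts to look and compute and a tool call to move; the robot and the scene stay as the last step left them, time stands still between calls to the robot, and variables do not carry over. Pictures are saved under pics/ and viewed, at most 10 in all, crops included, and the job is handed in when it is done.

Besides the shell and the picture viewer there is one more tool, called after "Request:" by a JSON object that holds its "api" and its "payload". send_rows: Moves the arm, as the interface text tells. Its arguments: {"type":"object","properties":{"targets":{"type":"array"},"grip_force":{"type":"number"}},"required":["targets"]}

```bash
mkdir -p pics
python3 - <<'E'
from rig import r,cams
import cv2,pickle
d={}
for n in("scene","top"):
    f=cams.grab_frame(n);d[n]=f;cv2.imwrite(f"pics/{n}0.png",cv2.resize(f["color"],(768,576),interpolation=cv2.INTER_CUBIC))
    print(n,{k:v for k,v in f.items() if k!="color"})
pickle.dump(d,open("f0.pkl","wb"))
print(r.sense())
E
```

```text
scene {'fx': 415.82683573410696, 'fy': 415.82683573410696, 'cx': 260.77919189681313, 'cy': 186.87428968967768, 'k1': -0.11956369267913232, 'xyz': array([1539.85558936,  221.09329156,  842.34906849]), 'attitude': array([-2.16715569, -0.01651278,  1.81691414])}
top {'fx': 364.4078750825965, 'fy': 364.4078750825965, 'cx': 256.0774925866792, 'cy': 185.77591995774128, 'k1': -0.06973010778746115, 'xyz': array([ 333.35945728,  -12.93602101, 1410.0707457 ]), 'attitude': array([-3.03517674, -0.0054836 , -1.55477737])}
{'clock': 0.1, 'qpos': array([-1.16741681e+00,  3.53586853e-01,  1.63404935e+00, -1.56948556e-05,
        1.15521940e+00, -2.40922365e-03]), 'qvel': array([-4.96269513e-05, -1.97242536e-03, -1.28068468e-04,  3.84299005e-04,
        2.72747780e-03, -1.26924625e-03]), 'joint_efforts': array([ 4.11087767e-04, -6.06357837e+01, -3.42821181e+01, -5.97472109e-06,
        3.89466702e-03, -3.99608155e-05]), 'eef_pos': array([ 246.53675653, -573.85477954,  230.63624366]), 'tcp_rot': array([-3.14032967e+00,  1.13081806e-05,  4.05795097e-01]), 'contact_force': array([ 0.50886158, -0.25654191,  0.54887123]), 'wrist_torque': array([ 0.02552657, -0.02210729, -0.01649101]), 'grasp_force': 0.0, 'opening': 0.9975445261855252}
```

View pics/scene0.png

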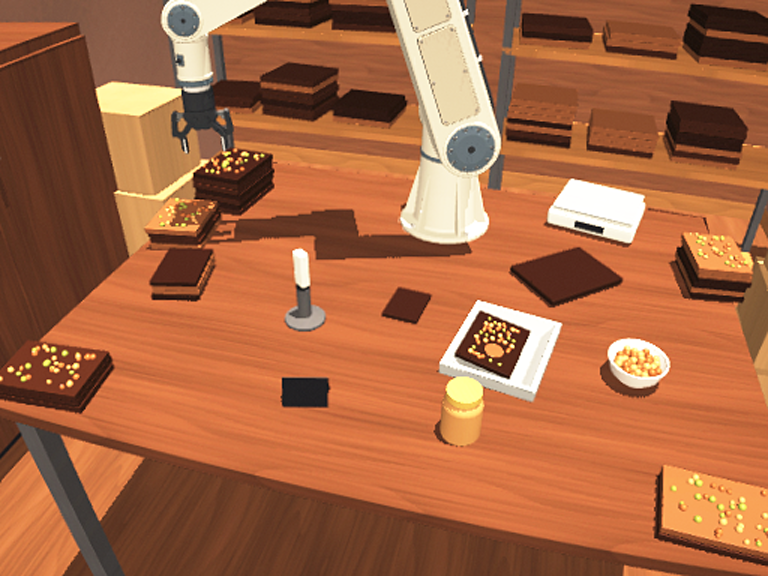

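View pics/top0.png

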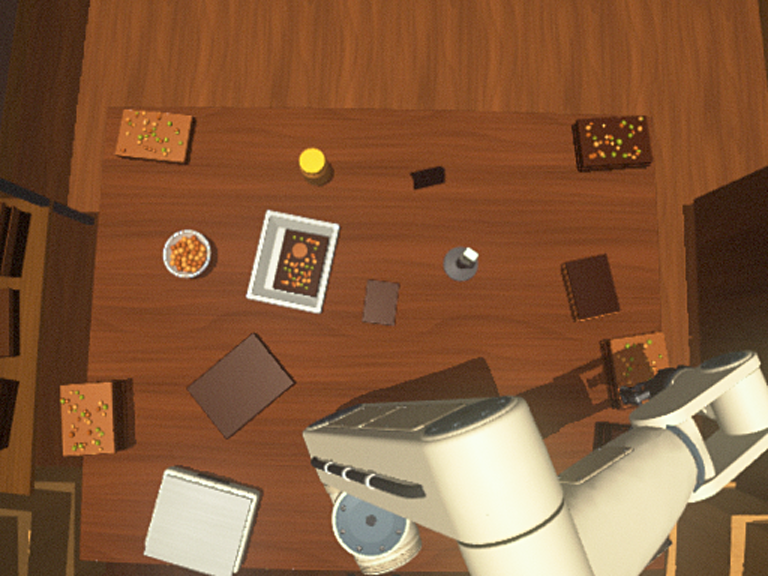

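The scene view shows the tray at (500,348), thermometer at (303,290), sign, jar and bowl. In the top view the tray's rim corners are about (267,211), (339,223), (324,311) and (248,297), with the slab ridden up on the right side (world −y). The stand is at (461,263) and the medallion at (300,250). Next I zoom in for exact corners.

```bash
cat > h.py <<'E'
import numpy as np,cv2
from scipy.spatial.transform import Rotation as R
def ray(f,u,v):
    K=np.array([[f["fx"],0,f["cx"]],[0,f["fy"],f["cy"]],[0,0,1]])
    p=cv2.undistortPoints(np.array([[[u,v]]],float),K,np.array([f["k1"],0,0,0]))[0,0]
    return R.from_euler("xyz",f["attitude"]).apply([p[0],p[1],1])
def onz(f,u,v,z):
    d=ray(f,u,v);c=np.array(f["xyz"]);return c+d*(z-c[2])/d[2]
def proj(f,P):
    P=R.from_euler("xyz",f["attitude"]).inv().apply(np.atleast_2d(P)-f["xyz"])
    s=P[:,:2]/P[:,2:];s=s*(1+f["k1"]*(s**2).sum(1,keepdims=True))
    return s*[f["fx"],f["fy"]]+[f["cx"],f["cy"]]
E
python3 - <<'E'
import pickle,cv2,numpy as np
from h import *
d=pickle.load(open("f0.pkl","rb"));t=d["top"]["color"];s=d["scene"]["color"]
def c(im,x,y,w,h,k):return cv2.resize(im[y:y+h,x:x+w],None,fx=k,fy=k,interpolation=cv2.INTER_CUBIC)
a=c(t,160,135,80,75,5)      # 400x375
b=c(s,285,190,100,75,4)     # 400x300
e=c(t,285,155,50,40,5)    # 250x200
g=c(s,180,160,50,65,4)    # 200x260
o=np.zeros((600,800,3),np.uint8);o[:375,:400]=a;o[:300,400:]=b;o[390:590,:250]=e;o[310:570,400:600]=g
cv2.imwrite("pics/z.png",o)
f=d["top"]
for u,v in[(267,211),(339,223),(324,311),(248,297)]:print(onz(f,u/1.5,v/1.5,27))
E
```

```text
[652.19111812 287.60803923  27.        ]
[623.38457146 100.29889223  27.        ]
[396.41474946 132.6005717   27.        ]
[428.55963728 327.24950333  27.        ]
```

View pics/z.png

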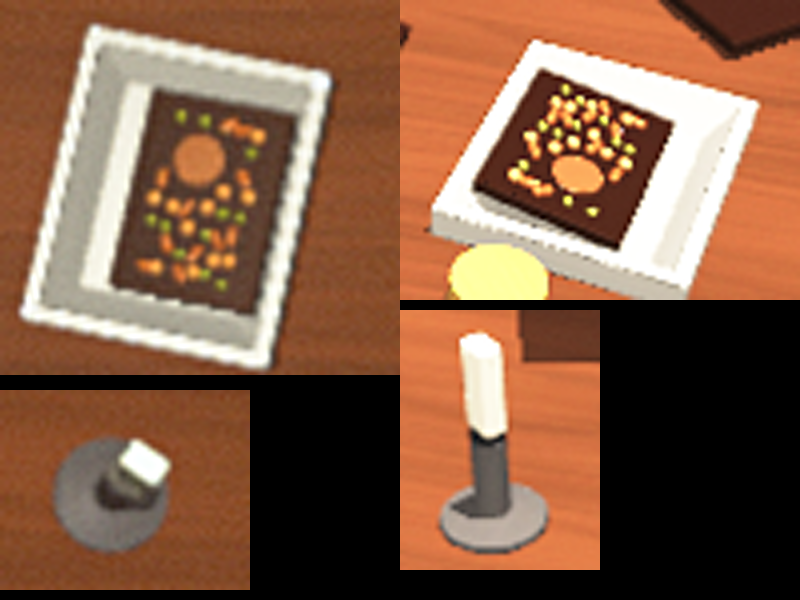

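The crops show the tray rim corners, in crop pixels, at (95,27), (330,73), (265,368) and (22,318). The slab's raised edge runs from (297,105) to (255,315), and the medallion is at (199,160). The stand foot is centred at (111,494), with the handle top at about (145,462) and rotated roughly 35°.

Run:
```python
import pickle
from h import *
from scipy.optimize import least_squares
d=pickle.load(open("f0.pkl","rb"));f=d["top"]
px=np.array([(95,27),(330,73),(265,368),(22,318)])/5+[160,135]-.4
T=np.array([(-96,116),(96,116),(96,-116),(-96,-116)])
def P(q):
    c,s=np.cos(q[2]),np.sin(q[2]);return np.c_[T@np.array([[c,s],[-s,c]])+q[:2],np.full(4,27.)]
s=least_squares(lambda q:(proj(f,P(q))-px).ravel(),[525,211,-1.73]);print(s.x,s.fun)
sc=d["scene"];p2=np.array([(535-400,42),(432-400,220),(758-400,102),(690-400,297)])/4+[285,190]
print(proj(sc,P(s.x)),p2)
h=[(138,438),(170,466),(152,486),(119,462)]
for u,v in h:print(onz(f,u/5+285-.4,(v-390)/5+155-.4,173))
print(onz(f,111/5+285-.4,(494-390)/5+155-.4,4))
p=np.array([s.x[0],s.x[1]]);print(r:=R.from_euler("xyz",f["attitude"]).as_matrix()[:,2])
from rig import r,cams
w=cams.grab_frame("wrist");S=r.sense();Rt=R.from_euler("xyz",S["tcp_rot"])
print(Rt.inv().apply(w["xyz"]-S["eef_pos"]),(Rt.inv()*R.from_euler("xyz",w["attitude"])).as_matrix(),w["fx"])
```

```text
[524.20977972 216.27197483  -1.76171328] [-0.78738242 -0.37743626  0.4527853   0.35791907  0.36207298  0.21849987
 -0.04232659 -0.21774283]
[[355.90847795 260.33626926]
 [292.42915282 240.61357561]
 [317.64618013 199.22691623]
 [373.85179214 214.6041299 ]] [[318.75 200.5 ]
 [293.   245.  ]
 [374.5  215.5 ]
 [357.5  264.25]]
[ 543.55775337 -209.7446893   173.        ]
[ 524.44795553 -231.83218479  173.        ]
[ 510.33317081 -219.3590963   173.        ]
[ 526.60097629 -196.59873604  173.        ]
[ 527.64727554 -215.42577027    4.        ]
[ 0.10628889 -0.00375047 -0.99432822]
[ 8.37745768e+01 -1.12429768e-01 -1.42518150e+02] [[ 9.83835482e-04 -9.45948547e-01 -3.24315246e-01]
 [ 9.99999111e-01  6.38613351e-04  1.17089542e-03]
 [-9.00494773e-04 -3.24316109e-01  9.45948334e-01]] 314.0138535998069
```

```bash
cat >> h.py <<'E'
def go(S,xyz,yaw):
    Rt=R.from_euler("xyz",S["tcp_rot"])
    print("shift m",np.round(Rt.inv().apply(np.array(xyz)-S["eef_pos"])/1000,4),"turn",np.round((Rt.inv()*R.from_euler("xyz",[np.pi,0,yaw])).as_rotvec(),4))
E
python3 -c "
from rig import r
from h import *
go(r.sense(),[524,216,200],1.38)"
```

```text
shift m [ 0.5667 -0.6162  0.0314] turn [-1.000e-03 -5.000e-04 -9.742e-01]
```

Request:
{"api": "send_rows", "payload": {"targets": [0.567,-0.616,0.03,0,0,-0.974,-1,0.567,-0.616,0.03,0,0,-0.974,-1,0.567,-0.616,0.03,0,0,-0.974,-1,0.567,-0.616,0.03,0,0,-0.974,-1,0.567,-0.616,0.03,0,0,-0.974,-1,0.567,-0.616,0.03,0,0,-0.974,-1,0.567,-0.616,0.03,0,0,-0.974,-1,0.567,-0.616,0.03,0,0,-0.974,-1,0.567,-0.616,0.03,0,0,-0.974,-1,0.567,-0.616,0.03,0,0,-0.974,-1,0.567,-0.616,0.03,0,0,-0.974,-1,0.567,-0.616,0.03,0,0,-0.974,-1]}}

```text
clock: 1.15
eef_pos: [412.6, -100.9, 213.5]
tcp_rot: [3.141, 0.0, 1.38]
contact_force: [1.2, -0.6, -0.1]
opening: 0.003
grasp_force: 0.0
```

```bash
python3 -c "
from rig import r
from h import *
S=r.sense();print(S['eef_pos'],S['tcp_rot'],S['qpos'],S['qvel'],S['contact_force'])
go(S,[524,216,180],1.38)"
```

```text
[ 412.60599303 -100.90297976  213.45102613] [3.14116472e+00 5.67791621e-05 1.37957907e+00] [-2.43346748e-01  5.51652058e-02  2.05759109e+00 -4.01694831e-05
  1.02840605e+00 -5.21087761e-02] [ 1.17788920e+00  7.46641980e-02 -3.88569122e-02 -4.23108082e-04
 -4.81386018e-02  1.17002214e+00] [ 1.18841931 -0.58383228 -0.11595595]
shift m [0.3323 0.0491 0.0335] turn [ 0.0004  0.0001 -0.0004]
```

Request:
{"api": "send_rows", "payload": {"targets": [0.31,0.05,0.03,0,0,0,-1,0.31,0.05,0.03,0,0,0,-1,0.31,0.05,0.03,0,0,0,-1,0.31,0.05,0.03,0,0,0,-1,0.31,0.05,0.03,0,0,0,-1,0.31,0.05,0.03,0,0,0,-1,0.31,0.05,0.03,0,0,0,-1,0.31,0.05,0.03,0,0,0,-1,0.31,0.05,0.03,0,0,0,-1,0.31,0.05,0.03,0,0,0,-1,0.31,0.05,0.03,0,0,0,-1,0.31,0.05,0.03,0,0,0,-1]}}

```text
clock: 2.15
eef_pos: [520.0, 190.9, 183.4]
tcp_rot: [-3.141, 0.0, 1.379]
contact_force: [-1.1, -0.3, -1.0]
opening: 0.003
grasp_force: 0.0
```

Run:
```python
from rig import r,cams
from h import *
import pickle
S=r.sense();print(S['eef_pos'],S['contact_force'])
w=cams.grab_frame("wrist");pickle.dump(w,open("w1.pkl","wb"))
cv2.imwrite("pics/w1.png",cv2.resize(w["color"],(768,576),interpolation=cv2.INTER_CUBIC))
```

```text
[519.95887646 190.9238658  183.35910595] [-1.09834342 -0.33785877 -0.95417483]
```

View pics/w1.png

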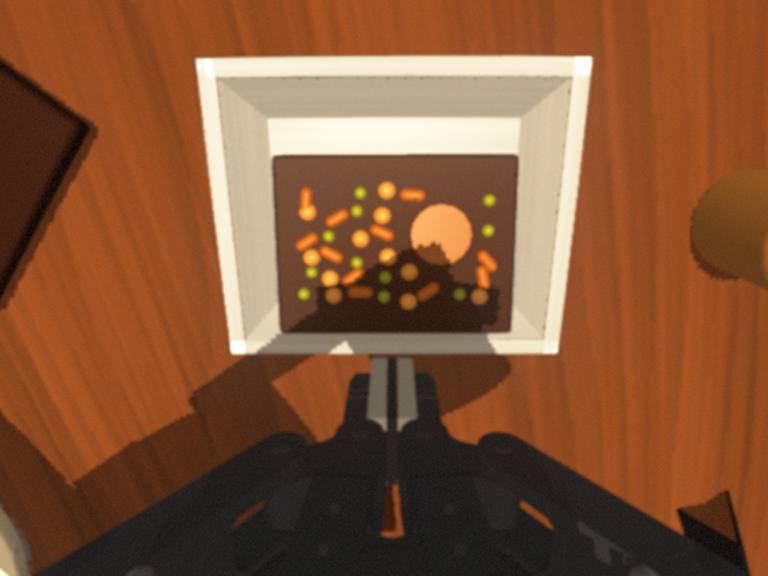

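The wrist view looks straight onto the tray. At 1.5× scale the rim corners are (197,58), (592,57), (559,354) and (230,354). The slab's top corners are (273,155), (518,155), (511,331) and (282,331), and the medallion is at (442,234). The raised edge is the lower one, near the shut fingers at about (390,400).

Run:
```python
from rig import r
from h import *
import pickle
from scipy.optimize import least_squares
w=pickle.load(open("w1.pkl","rb"))
tp=np.array([(197,58),(592,57),(559,354),(230,354)])/1.5-.2
sp=np.array([(273,155),(518,155),(511,331),(282,331),(442,234)])/1.5-.2
T=np.array([(-96,-116),(-96,116),(96,116),(96,-116)])
def pose(q,l,z,tilt=0):
    return R.from_euler("z",q[2]).apply(R.from_euler("y",-tilt).apply(l))+[q[0],q[1],z]
s=least_squares(lambda q:(proj(w,pose(q,np.c_[T,np.zeros(4)],27))-tp).ravel(),[525,211,-1.76]);t=s.x;print("tray",t,s.fun.round(1))
L=np.array([(-60,-80,12),(-60,80,12),(60,80,12),(60,-80,12),(-8,30,14)],float)
s=least_squares(lambda q:(proj(w,pose(q,L,12,q[3]))-sp).ravel(),[525,201,-1.76,.15]);print("slab",s.x,s.fun.round(1))
rel=R.from_euler("z",-t[2]).apply([*(s.x[:2]-t[:2]),0]);print("slab in tray",rel,s.x[2]-t[2])
e=R.from_euler("z",t[2])
for n,p in(("edge above",[73.5,rel[1],60]),("down",[73.5,rel[1],34]),("end",[55.5,rel[1],15])):
    g=e.apply(p)+[t[0],t[1],0];print(n,g)
    go(r.sense(),g,t[2]+np.pi)
```

```text
tray [526.83731271 215.5608728   -1.75989448] [-0.8 -0.   0.9  0.2 -0.9 -0.3  0.8  0.1]
slab [ 5.24046339e+02  1.95732098e+02 -1.75850294e+00  1.14544029e-01] [-2.  -1.   2.5 -1.5  0.8  1.4 -1.4  1.8  0.   0.5]
slab in tray [19.9999383   0.98605599  0.        ] 0.001391537547633881
edge above [513.98976139 143.18572008  60.        ]
shift m [-0.0479  0.0031  0.1235] turn [-0.0001  0.0003 -0.0031]
down [513.98976139 143.18572008  34.        ]
shift m [-0.0479  0.0031  0.1495] turn [-0.0001  0.0003 -0.0031]
end [517.37327895 160.86485493  15.        ]
shift m [-0.0299  0.0031  0.1685] turn [-0.0001  0.0003 -0.0031]
```

Request:
{"api": "send_rows", "payload": {"targets": [-0.048,0.003,0.03,0,0,-0.003,-1,-0.048,0.003,0.06,0,0,-0.003,-1,-0.048,0.003,0.09,0,0,-0.003,-1,-0.048,0.003,0.12,0,0,-0.003,-1,-0.048,0.003,0.13,0,0,-0.003,-1,-0.048,0.003,0.136,0,0,-0.003,-1,-0.048,0.003,0.14,0,0,-0.003,-1,-0.048,0.003,0.142,0,0,-0.003,-1,-0.048,0.003,0.143,0,0,-0.003,-1,-0.048,0.003,0.144,0,0,-0.003,-1,-0.048,0.003,0.144,0,0,-0.003,-1,-0.048,0.003,0.144,0,0,-0.003,-1]}}

```text
clock: 3.2
eef_pos: [514.7, 144.5, 40.0]
tcp_rot: [3.141, -0.0, 1.383]
contact_force: [0.1, -0.5, 0.8]
opening: -0.003
grasp_force: 0.0
```

Run:
```python
from rig import r,cams
from h import *
S=r.sense();print(S['eef_pos'],S['tcp_rot'],S['contact_force'])
o=np.zeros((600,800,3),np.uint8)
w=cams.grab_frame("wrist")["color"];a=cams.grab_frame("scene")["color"]
cv2.imwrite("pics/e1.png",np.hstack([cv2.resize(w[130:330,130:400],(400,296)),cv2.resize(a[190:270,280:388],(400,296),interpolation=cv2.INTER_CUBIC)]))
```

```text
[514.69295864 144.52700824  40.04203545] [ 3.14060180e+00 -4.94782397e-04  1.38299951e+00] [ 0.10713763 -0.54891107  0.78222059]
```

View pics/e1.png

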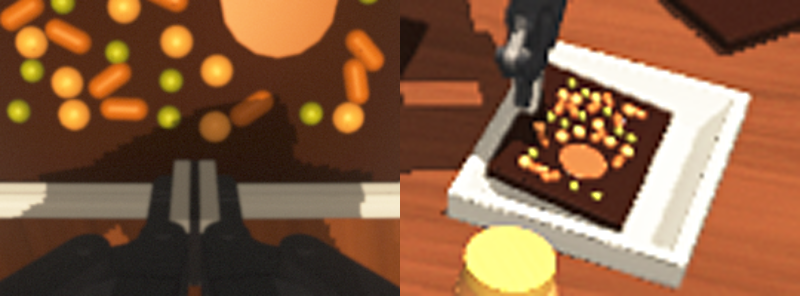

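The left half shows the shut fingertips over the bare border at about (195,180), clear of the nuts (nearest at (215,125)) and of the rim (y≈200). Next I go down to first contact.

Request:
{"api": "send_rows", "payload": {"targets": [-0.001,0,0.002,0,0,0,-1,-0.001,0,0.004,0,0,0,-1,-0.001,0,0.005,0,0,0,-1,-0.001,0,0.006,0,0,0,-1,-0.001,0,0.007,0,0,0,-1,-0.001,0,0.007,0,0,0,-1,-0.001,0,0.007,0,0,0,-1]}}

```text
clock: 3.88
eef_pos: [514.1, 143.4, 32.4]
tcp_rot: [-3.142, -0.0, 1.383]
contact_force: [-0.8, 0.1, 1.4]
opening: -0.001
grasp_force: 0.8
```

Request:
{"api": "send_rows", "payload": {"targets": [0.0005,0,0.0015,0,0,0,-1,0.001,0,0.0025,0,0,0,-1,0.002,0,0.0035,0,0,0,-1,0.003,0,0.0045,0,0,0,-1,0.004,0,0.0055,0,0,0,-1,0.005,0,0.0065,0,0,0,-1,0.006,0,0.0075,0,0,0,-1,0.006,0,0.0075,0,0,0,-1]}}

```text
clock: 4.55
eef_pos: [516.1, 149.6, 25.2]
tcp_rot: [3.14, -0.001, 1.383]
contact_force: [1.0, 1.7, 3.8]
opening: -0.007
grasp_force: 1.9
```

Request:
{"api": "send_rows", "payload": {"targets": [0.001,0,0.001,0,0,0,-1,0.002,0,0.002,0,0,0,-1,0.003,0,0.003,0,0,0,-1,0.004,0,0.004,0,0,0,-1,0.005,0,0.005,0,0,0,-1,0.006,0,0.006,0,0,0,-1,0.006,0,0.006,0,0,0,-1]}}

```text
clock: 5.13
eef_pos: [516.7, 155.4, 18.9]
tcp_rot: [3.141, -0.0, 1.383]
contact_force: [1.6, 2.5, 5.0]
opening: 0.0
grasp_force: 1.8
```

Request:
{"api": "send_rows", "payload": {"targets": [0.001,0,0.001,0,0,0,-1,0.002,0,0.002,0,0,0,-1,0.003,0,0.003,0,0,0,-1,0.004,0,0.0035,0,0,0,-1,0.005,0,0.004,0,0,0,-1,0.0055,0,0.0045,0,0,0,-1,0.0055,0,0.0045,0,0,0,-1]}}

```text
clock: 5.72
eef_pos: [517.0, 159.2, 15.0]
tcp_rot: [-3.141, 0.002, 1.384]
contact_force: [-1.7, -9.4, 17.0]
opening: 0.001
grasp_force: 8.5
```

Run:
```python
from rig import r,cams
from h import *
import pickle
S=r.sense();print(S['eef_pos'],S['contact_force'])
w=cams.grab_frame("wrist");pickle.dump(w,open("w2.pkl","wb"))
cv2.imwrite("pics/w2.png",cv2.resize(w["color"],(768,576),interpolation=cv2.INTER_CUBIC))
```

```text
[516.99603892 159.23068617  15.03013309] [-1.67542006 -9.40528044 16.96274097]
```

View pics/w2.png

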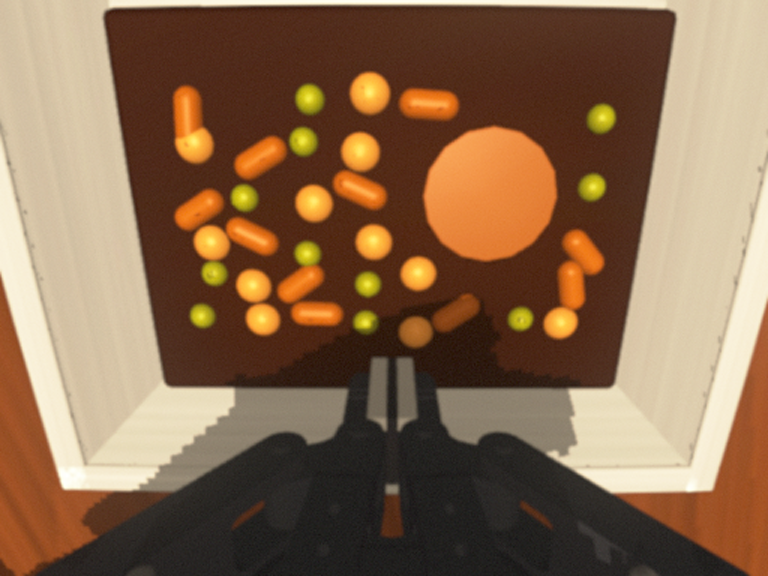

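The slab now fills the floor: its outline is symmetric between the slopes, and its top corners are at (107,10), (675,12), (617,386) and (166,386). Force rose to 17 N as it bottomed. I lift straight up and look again.

Request:
{"api": "send_rows", "payload": {"targets": [-0.0005,0,-0.002,0,0,0,-1,-0.0005,0,-0.005,0,0,0,-1,0,0,-0.02,0,0,0,-1,0.01,0,-0.05,0,0,0,-1,0.02,0,-0.08,0,0,0,-1,0.03,0,-0.11,0,0,0,-1,0.03,0,-0.14,0,0,0,-1,0.03,0,-0.16,0,0,0,-1,0.03,0,-0.165,0,0,0,-1,0.03,0,-0.165,0,0,0,-1,0.03,0,-0.165,0,0,0,-1]}}

```text
clock: 6.68
eef_pos: [522.3, 189.8, 178.5]
tcp_rot: [-3.141, 0.001, 1.383]
contact_force: [-0.5, -0.3, 0.3]
opening: 0.002
grasp_force: 0.0
```

Run:
```python
from rig import r,cams
from h import *
import pickle
S=r.sense();print(S['eef_pos'],S['contact_force'])
w=cams.grab_frame("wrist");pickle.dump(w,open("w3.pkl","wb"))
cv2.imwrite("pics/w3.png",cv2.resize(w["color"],(768,576),interpolation=cv2.INTER_CUBIC))
```

```text
[522.33645042 189.78923412 178.53189166] [-0.45613025 -0.34547103  0.30253825]
```

View pics/w3.png

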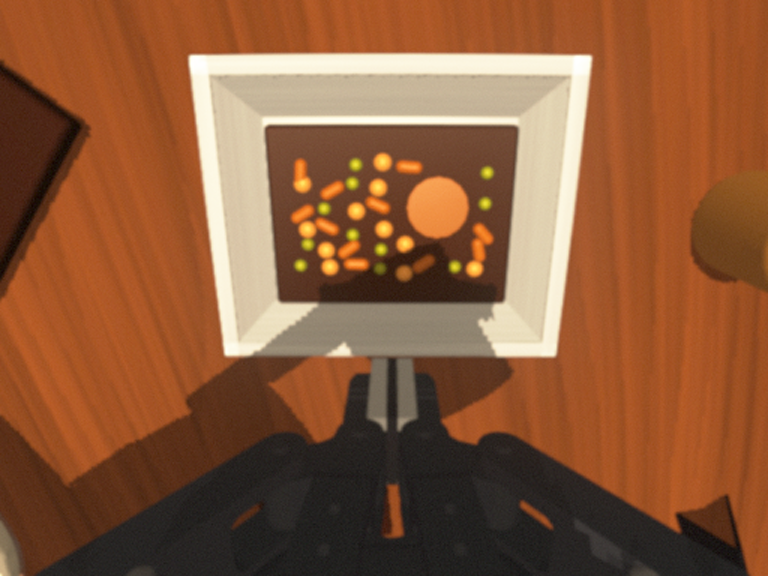

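Flat view from above: the slab's top corners are at (265,126), (519,126), (504,302) and (280,302), with the medallion centred at (438,207). Next I fit the slab tilt and position, and plan the move to the stand.

Run:
```python
from rig import r
from h import *
import pickle
from scipy.optimize import least_squares
w=pickle.load(open("w3.pkl","rb"))
tp=np.array([(190,56),(592,56),(556,356),(225,356)])/1.5-.2
sp=np.array([(265,126),(519,126),(504,302),(280,302)])/1.5-.2
T=np.array([(-96,-116),(-96,116),(96,116),(96,-116)])
def pose(q,l,z,tilt=0):
    return R.from_euler("z",q[2]).apply(R.from_euler("y",-tilt).apply(l))+[q[0],q[1],z]
s=least_squares(lambda q:(proj(w,pose(q,np.c_[T,np.zeros(4)],27))-tp).ravel(),[525,211,-1.76]);t=s.x;print("tray",t,s.fun.round(1))
L=np.array([(-60,-80,12),(-60,80,12),(60,80,12),(60,-80,12)],float)
for fit in(1,0):
  s=least_squares(lambda q:(proj(w,pose(q,L,3+60*np.sin(q[3])*fit,q[3]*fit))-sp).ravel(),[525,201,-1.76,.01]);print("slab",s.x,s.fun.round(1))
  print(R.from_euler("z",-t[2]).apply([*(s.x[:2]-t[:2]),0]))
g=cv2.inRange(cv2.cvtColor(w["color"],cv2.COLOR_BGR2HSV)[110:165,255:325],(0,90,90),(30,255,255))
n,l,st,c=cv2.connectedComponentsWithStats(g);i=1+st[1:,4].argmax();print(st[i],c[i]+[255,110])
print("medallion",onz(w,438/1.5-.2,207/1.5-.2,17),onz(w,*(c[i]+[255,110]),17), "from slab",pose(s.x,np.array([[-8,30,14.]]),3))
S=r.sense();go(S,[480,-215,310],1.38)
print(S['qpos'])
```

```text
tray [526.76158486 215.3161197   -1.75871884] [-0.9 -0.2  0.7 -0.   0.2  0.4  0.1  0.2]
slab [ 5.27143331e+02  2.13087053e+02 -1.75772339e+00 -6.53391957e-02] [-1.4  0.1  1.4  0.1 -0.1  0.   0.1  0.1]
[2.11850564 0.79145564 0.        ]
slab [ 5.27193339e+02  2.13360709e+02 -1.75773508e+00  1.00000000e-02] [-1.5 -1.3  1.5 -1.3  1.6  1.9 -1.6  1.9]
[1.84032507 0.78945983 0.        ]
[   0    0   70   55 3794] [289.53505535 136.61755403]
medallion [558.03802454 216.38173576  17.        ] [556.05870287 217.9222344   17.        ] from slab [[558.15748743 215.64577526  17.        ]]
shift m [-0.4055  0.0341 -0.1317] turn [-0.002   0.0012  0.0028]
[3.45728179e-01 3.05567557e-01 1.83308493e+00 2.26805333e-05
 1.00528073e+00 5.33728408e-01]
```

The slab sits about 2 mm off centre towards +x, at the limit of its play. One light inward nudge will make sure it is fully off the slope.

Request:
{"api": "send_rows", "payload": {"targets": [-0.015,0,0.04,0,0,0,-1,-0.03,0,0.08,0,0,0,-1,-0.03,0,0.115,0,0,0,-1,-0.03,0,0.14,0,0,0,-1,-0.03,0,0.155,0,0,0,-1,-0.03,0,0.16,0,0,0,-1,-0.03,0,0.162,0,0,0,-1,-0.03,0,0.163,0,0,0,-1,-0.03,0,0.164,0,0,0,-1,-0.03,0,0.1645,0,0,0,-1,-0.03,0,0.1645,0,0,0,-1]}}

```text
clock: 7.65
eef_pos: [517.8, 160.7, 15.4]
tcp_rot: [3.141, -0.0, 1.383]
contact_force: [-0.1, -0.3, -0.2]
opening: -0.001
grasp_force: 0.0
```

Request:
{"api": "send_rows", "payload": {"targets": [0,0,0.0005,0,0,0,-1,0,0,0.001,0,0,0,-1,0.0005,0,0.001,0,0,0,-1,0.001,0,0.001,0,0,0,-1,0.0015,0,0.001,0,0,0,-1,0.002,0,0.001,0,0,0,-1,0.0025,0,0.001,0,0,0,-1,0.003,0,0.001,0,0,0,-1]}}

```text
clock: 8.32
eef_pos: [518.2, 162.5, 15.0]
tcp_rot: [3.141, 0.001, 1.383]
contact_force: [-1.8, -9.0, 13.0]
opening: 0.0
grasp_force: 6.3
```

Request:
{"api": "send_rows", "payload": {"targets": [0.0025,0,-0.002,0,0,0,-1,0.0025,0,-0.01,0,0,0,-1,0.0025,0,-0.04,0,0,0,-1,0.0025,0,-0.08,0,0,0,-1,0.0025,0,-0.12,0,0,0,-1,0.0025,0,-0.16,0,0,0,-1,0.0025,0,-0.2,0,0,0,0,0.0025,0,-0.24,0,0,0,1,0.0025,0,-0.275,0,0,0,1,0.0025,0,-0.275,0,0,0,1,0.0025,0,-0.275,0,0,0,1]}}

```text
clock: 9.23
eef_pos: [519.4, 166.5, 291.8]
tcp_rot: [3.137, -0.003, 1.383]
contact_force: [-0.2, 0.5, -1.0]
opening: 0.707
grasp_force: 0.0
```

```bash
python3 -c "
from rig import r,cams
from h import *
import pickle
pickle.dump(cams.grab_frame('wrist'),open('w4.pkl','wb'))
S=r.sense();print(S['contact_force'])
go(S,[527,-214,290],.855)"
```

```text
[-0.45645098 -0.50767776 -0.84421665]
shift m [-0.3718  0.0794 -0.0005] turn [ 0.0013 -0.0014  0.528 ]
```

Request:
{"api": "send_rows", "payload": {"targets": [-0.372,0.079,0,0,0,0.528,1,-0.372,0.079,0,0,0,0.528,1,-0.372,0.079,0,0,0,0.528,1,-0.372,0.079,0,0,0,0.528,1,-0.372,0.079,0,0,0,0.528,1,-0.372,0.079,0,0,0,0.528,1,-0.372,0.079,0,0,0,0.528,1,-0.372,0.079,0,0,0,0.528,1,-0.372,0.079,0,0,0,0.528,1,-0.372,0.079,0,0,0,0.528,1,-0.372,0.079,0,0,0,0.528,1,-0.372,0.079,0,0,0,0.528,1]}}

```text
clock: 10.28
eef_pos: [525.6, -213.9, 287.2]
tcp_rot: [-3.138, 0.0, 0.854]
contact_force: [0.1, 0.3, -0.1]
opening: 1.002
grasp_force: 0.0
```

Request:
{"api": "send_rows", "payload": {"targets": [0,0,0,0,0,0,1,0,0,0,0,0,0,1,0,0,0,0,0,0,1]}}

```text
clock: 10.53
eef_pos: [526.5, -212.9, 288.8]
tcp_rot: [-3.141, -0.0, 0.857]
contact_force: [0.2, 0.3, 0.9]
opening: 1.004
grasp_force: 0.0
```

Run:
```python
from rig import r,cams
from h import *
import pickle
S=r.sense();print(S['eef_pos'],S['tcp_rot'])
w=cams.grab_frame("wrist");pickle.dump(w,open("w5.pkl","wb"))
w4=pickle.load(open("w4.pkl","rb"))
cv2.imwrite("pics/w5.png",np.vstack([cv2.resize(w["color"][50:310,100:450],(700,520))[:360],cv2.resize(w4["color"][:140],(700,191))]))
cv2.imwrite("pics/w5.png",cv2.resize(w["color"],(768,576),interpolation=cv2.INTER_CUBIC))
```

```text
[ 526.54581699 -212.91182036  288.75098255] [-3.14121938e+00 -5.79967857e-05  8.56583903e-01]
```

View pics/w5.png

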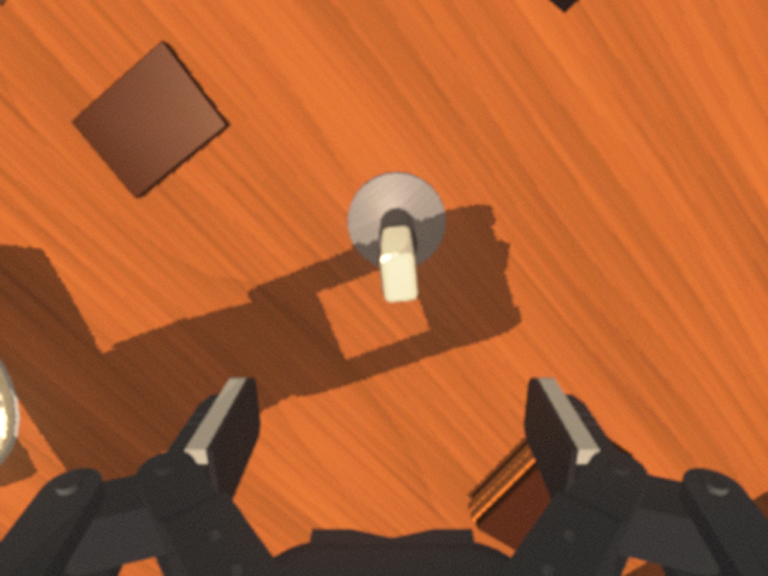

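The wrist view shows the stand foot centred at (396,221) and the handle's top face at (381,259), (414,258), (417,300) and (386,302), between the open fingers and slightly rotated.

Run:
```python
from rig import r
from h import *
import pickle
from scipy.optimize import least_squares
w=pickle.load(open("w5.pkl","rb"))
p=np.array([(381,259),(414,258),(417,300),(386,302)])/1.5-.2
c=np.array([onz(w,*q,173)[:2] for q in p]);print(c,c.mean(0))
L=np.array([(15,-10),(15,10),(-15,10),(-15,-10)],float)[:,[0,1]]*[1,-1]
f=lambda q:(proj(w,np.c_[L@np.array([[np.cos(q[2]),np.sin(q[2])],[-np.sin(q[2]),np.cos(q[2])]])+q[:2],np.full(4,173.)])-p).ravel()
s=least_squares(f,[527,-214,.855]);print(s.x,s.fun.round(1))
print("foot",onz(w,396/1.5-.2,221/1.5-.2,5))
go(r.sense(),[*s.x[:2],220],s.x[2]);go(r.sense(),[*s.x[:2],124],s.x[2])
```

```text
[[ 529.36465327 -200.76775339]
 [ 543.94598226 -212.60568463]
 [ 528.87131568 -233.31781598]
 [ 514.30500729 -222.36751901]] [ 529.12173963 -217.26469325]
[ 529.02248827 -217.37623714    0.93802307] [-0.7 -1.5  0.7 -2.7  0.9  2.1 -1.   2.5]
foot [ 529.67644819 -215.91412689    5.        ]
shift m [-0.0017  0.0047  0.0689] turn [-0.0001 -0.0001 -0.0815]
shift m [-0.0017  0.0047  0.1649] turn [-0.0001 -0.0001 -0.0815]
```

Request:
{"api": "send_rows", "payload": {"targets": [-0.001,0.0045,0.01,0,0,-0.08,1,-0.001,0.0045,0.03,0,0,-0.08,1,-0.001,0.0045,0.05,0,0,-0.08,1,-0.001,0.0045,0.07,0,0,-0.08,1,-0.001,0.0045,0.09,0,0,-0.08,1,-0.001,0.0045,0.11,0,0,-0.08,1,-0.001,0.0045,0.13,0,0,-0.08,1,-0.001,0.0045,0.15,0,0,-0.08,1,-0.001,0.0045,0.16,0,0,-0.08,1,-0.001,0.0045,0.164,0,0,-0.08,1,-0.001,0.0045,0.164,0,0,-0.08,1,-0.001,0.0045,0.164,0,0,-0.08,1]}}

```text
clock: 11.58
eef_pos: [529.8, -218.0, 125.7]
tcp_rot: [3.141, -0.0, 0.935]
contact_force: [-0.1, -0.4, -0.2]
opening: 1.003
grasp_force: 0.0
```

Run:
```python
from rig import r,cams
from h import *
import pickle
S=r.sense();print(S['eef_pos'],S['tcp_rot'],S['contact_force'])
w=cams.grab_frame("wrist")["color"];w4=pickle.load(open("w4.pkl","rb"))["color"]
cv2.imwrite("pics/w6.png",np.hstack([cv2.resize(w,(400,300)),cv2.resize(w4,(400,300))]))
```

```text
[ 529.82351291 -217.98812268  125.66884495] [ 3.14065009e+00 -2.44499214e-04  9.35170937e-01] [-0.07963967 -0.37020936 -0.20220273]
```

View pics/w6.png

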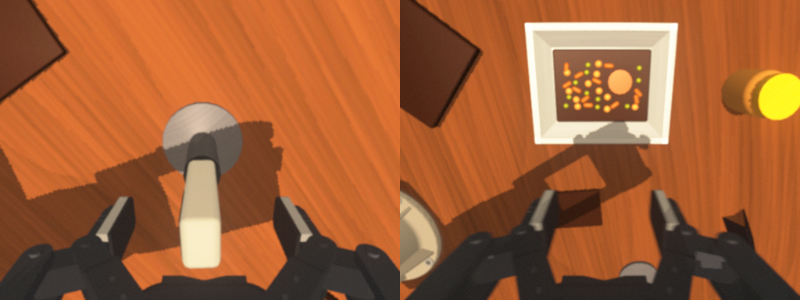

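The left half shows the handle centred between the open pads at (200,210). The right half, taken from above the tray, shows the slab flat in the middle of the floor. Next I close the gripper.

Request:
{"api": "send_rows", "payload": {"targets": [0,0,0,0,0,0,-1,0,0,0,0,0,0,-1,0,0,0,0,0,0,-1,0,0,0,0,0,0,-1,0,0,0,0,0,0,-1,0,0,0,0,0,0,-1,0,0,0,0,0,0,-1,0,0,0,0,0,0,-1,0,0,0,0,0,0,-1,0,0,0,0,0,0,-1], "grip_force": 40}}

```text
clock: 12.47
eef_pos: [529.2, -218.0, 125.0]
tcp_rot: [3.142, -0.0, 0.935]
contact_force: [-1.1, 0.5, 2.9]
opening: 0.227
grasp_force: 45.1
```

Request:
{"api": "send_rows", "payload": {"targets": [0,0,-0.005,0,0,0,-1,0,0,-0.015,0,0,0,-1,0,0,-0.025,0,0,0,-1,0,0,-0.035,0,0,0,-1,0,0,-0.045,0,0,0,-1,0,0,-0.055,0,0,0,-1,0,0,-0.065,0,0,0,-1,0,0,-0.075,0,0,0,-1,0,0,-0.085,0,0,0,-1,0,0,-0.1,0,0,0,-1,0,0,-0.11,0,0,0,-1,0,0,-0.11,0,0,0,-1]}}

```text
clock: 13.47
eef_pos: [530.4, -218.5, 237.5]
tcp_rot: [3.138, -0.001, 0.935]
contact_force: [1.4, 0.0, 0.3]
opening: 0.226
grasp_force: 44.6
```

Run:
```python
from rig import r
from h import *
S=r.sense();print(S['eef_pos'],S['tcp_rot'],S['contact_force'],S['opening'],S['qpos'])
go(S,[558,216.5,235],.935)
go(S,[558,216.5,235],1.38)
```

```text
[ 530.44000087 -218.53277468  237.50377358] [ 3.13787821e+00 -9.21917244e-04  9.34764416e-01] [1.39488807 0.03811649 0.31731615] 0.22622482040456104 [-3.93410654e-01  2.65648918e-01  1.74160236e+00  2.79094132e-06
  1.13051424e+00  2.42621784e-01]
shift m [ 0.3663 -0.2363  0.002 ] turn [ 0.0037 -0.0009 -0.0002]
shift m [ 0.3663 -0.2363  0.002 ] turn [ 3.900e-03 -1.000e-04 -4.452e-01]
```

Request:
{"api": "send_rows", "payload": {"targets": [0.02,-0.013,0,0,0,-0.03,-1,0.05,-0.032,0,0,0,-0.07,-1,0.08,-0.052,0,0,0,-0.11,-1,0.115,-0.074,0,0,0,-0.15,-1,0.15,-0.097,0,0,0,-0.19,-1,0.185,-0.119,0,0,0,-0.23,-1,0.22,-0.142,0,0,0,-0.27,-1,0.255,-0.164,0,0,0,-0.31,-1,0.29,-0.187,0,0,0,-0.35,-1,0.32,-0.206,0,0,0,-0.39,-1,0.345,-0.222,0,0,0,-0.42,-1,0.366,-0.236,0,0,0,-0.445,-1]}}

```text
clock: 14.47
eef_pos: [556.4, 219.1, 234.3]
tcp_rot: [-3.141, 0.0, 1.383]
contact_force: [-0.3, 1.5, -0.2]
opening: 0.225
grasp_force: 44.6
```

Request:
{"api": "send_rows", "payload": {"targets": [0,0,0,0,0,0,-1,0,0,0,0,0,0,-1,0,0,0,0,0,0,-1]}}

```text
clock: 14.72
eef_pos: [556.4, 216.1, 234.3]
tcp_rot: [-3.141, 0.001, 1.38]
contact_force: [-0.4, 0.1, -0.5]
opening: 0.227
grasp_force: 44.6
```

Run:
```python
from rig import r,cams
from h import *
import pickle
S=r.sense();print(S['eef_pos'],S['tcp_rot'],S['contact_force'],S['opening'])
d={n:cams.grab_frame(n) for n in("wrist","scene","top")};pickle.dump(d,open("d7.pkl","wb"))
w=d["wrist"]
# medallion centroid by colour, near the expected place
e=proj(w,[558,216.5,17])[0];print("expected px",e)
hsv=cv2.cvtColor(w["color"],cv2.COLOR_BGR2HSV)
print(w["color"][int(e[1])-24:int(e[1])+25:6,int(e[0])].tolist())
print(proj(w,[[*S['eef_pos'][:2],S['eef_pos'][2]-101]]))
```

```text
[556.35123019 216.13264653 234.27318678] [-3.14075024e+00  1.00498164e-03  1.37992705e+00] [-0.35551398  0.06554464 -0.51477622] 0.2271133225845844
expected px [262.08529537 157.08381623]
[[53, 75, 119], [62, 116, 199], [80, 157, 248], [75, 155, 246], [72, 150, 243], [56, 124, 223], [28, 68, 130], [22, 33, 59], [30, 45, 81]]
[[260.69217705 190.01191212]]
```

Run:
```python
from h import *
import pickle
for n in("w3","w4","d7"):
    d=pickle.load(open(n+".pkl","rb"))
    for k,w in (d.items() if n=="d7" else [(n,d)]):
        e=proj(w,[558,216,17])[0].astype(int)
        hsv=cv2.cvtColor(w["color"],cv2.COLOR_BGR2HSV);x0,y0=e-30
        g=cv2.inRange(hsv[y0:y0+60,x0:x0+60],(5,80,110),(22,255,255))
        g=cv2.morphologyEx(g,cv2.MORPH_OPEN,np.ones((7,7) if k in("w3","wrist") else (3,3),np.uint8))
        nn,l,st,c=cv2.connectedComponentsWithStats(g)
        for i in range(1,nn):
            if st[i,4]>25:
                m,(a,b),ang=None,(0,0),0
                bb=st[i];h=cv2.convexHull(np.argwhere(l==i)[:,::-1].astype(np.int32));(cx,cy),(a,b),_=cv2.minAreaRect(h)
                print(n,k,bb,"cent",onz(w,*(c[i]+[x0,y0]),17)[:2],"box",(round(a),round(b)),onz(w,cx+x0,cy+y0,17)[:2])
```

```text
w3 w3 [  0   0  22   9 185] cent [543.34514554 244.2450593 ] box (8, 21) [542.98189927 244.11504512]
w3 w3 [   9    8   43   43 1489] cent [557.58543503 216.85414509] box (42, 42) [557.39643552 217.29318104]
w3 w3 [ 53  40   7  20 124] cent [579.84142037 191.91371069] box (19, 6) [579.55764723 192.45731021]
w3 w3 [ 4 56  8  4 32] cent [530.8841484  193.32554839] box (3, 7) [530.8841484  193.32554839]
w4 w4 [   0    0   60   60 3436] cent [556.89509319 218.13988202] box (59, 59) [556.64254524 218.0860029 ]
d7 wrist [   0    0   60   45 1948] cent [559.87284988 230.41967104] box (44, 59) [559.13147908 226.04339262]
d7 wrist [ 0 25  6  9 52] cent [526.49792966 224.04859941] box (8, 5) [526.57381337 223.8703903 ]
d7 wrist [53 42  7  7 49] cent [584.86165089 192.90061691] box (6, 6) [584.86165089 192.90061691]
d7 wrist [ 9 44  8  9 70] cent [533.31196566 199.0263813 ] box (8, 7) [533.31196566 199.0263813 ]
d7 wrist [24 56  9  4 36] cent [549.20427301 183.8403906 ] box (3, 8) [549.20427301 183.8403906 ]
d7 scene [43  0 17  6 67] cent [392.49866623 272.96230128] box (5, 16) [398.43476855 267.86472029]
d7 scene [ 0  5  6 12 54] cent [477.70408722 115.45750553] box (11, 5) [483.13299546 117.89625297]
d7 scene [26 27 13  9 96] cent [559.10319889 220.53360814] box (8, 12) [559.26366302 220.67680259]
d7 scene [54 46  6 14 59] cent [640.37537762 301.11947859] box (13, 5) [635.32127395 298.97332766]
d7 scene [ 18  53  22   7 103] cent [674.13310586 217.40746372] box (6, 21) [669.59576402 222.13592434]
d7 top [ 25   0  35  14 375] cent [658.54488962 168.25700438] box (13, 34) [652.78989789 176.03808978]
d7 top [  0  21   7  17 101] cent [561.51932842 326.55713736] box (16, 6) [561.58180743 324.97232478]
d7 top [54 40  6 20 90] cent [478.89090039 112.53369061] box (19, 5) [484.99871096 114.87412804]
```

Request:
{"api": "send_rows", "payload": {"targets": [0.0025,0.001,0.01,0,0,0,-1,0.0025,0.001,0.025,0,0,0,-1,0.0025,0.001,0.04,0,0,0,-1,0.0025,0.001,0.055,0,0,0,-1,0.0025,0.001,0.07,0,0,0,-1,0.0025,0.001,0.08,0,0,0,-1,0.0025,0.001,0.09,0,0,0,-1,0.0025,0.001,0.098,0,0,0,-1,0.0025,0.001,0.102,0,0,0,-1,0.0025,0.001,0.104,0,0,0,-1,0.0025,0.001,0.104,0,0,0,-1,0.0025,0.001,0.104,0,0,0,-1]}}

```text
clock: 15.87
eef_pos: [558.6, 219.0, 131.3]
tcp_rot: [3.141, -0.0, 1.38]
contact_force: [-0.1, -0.3, -0.9]
opening: 0.227
grasp_force: 44.6
```

Run:
```python
from rig import r,cams
from h import *
import pickle
S=r.sense();print(S['eef_pos'],S['tcp_rot'],S['contact_force'],S['opening'])
d={n:cams.grab_frame(n) for n in("wrist","scene")};pickle.dump(d,open("d8.pkl","wb"))
a=cv2.resize(d["wrist"]["color"][90:290,160:360],(400,400),interpolation=cv2.INTER_CUBIC)
s=d["scene"]["color"]
e=proj(d["scene"],[558,218,40])[0].astype(int);print(e)
b=cv2.resize(s[e[1]-40:e[1]+25,e[0]-30:e[0]+35],(400,400),interpolation=cv2.INTER_CUBIC)
cv2.imwrite("pics/f8.png",np.hstack([a,b]))
p=np.array([*S['eef_pos'][:2],S['eef_pos'][2]-101])
print("wrist tip px",(proj(d["wrist"],[p])-[160,90])*2)
```

```text
[558.5550734  219.00660971 131.31428725] [ 3.14098680e+00 -3.88569811e-04  1.37977470e+00] [-0.13545149 -0.26084498 -0.86190751] 0.22715774282552204
[335 230]
wrist tip px [[200.99484166 200.35453326]]
```

View pics/f8.png

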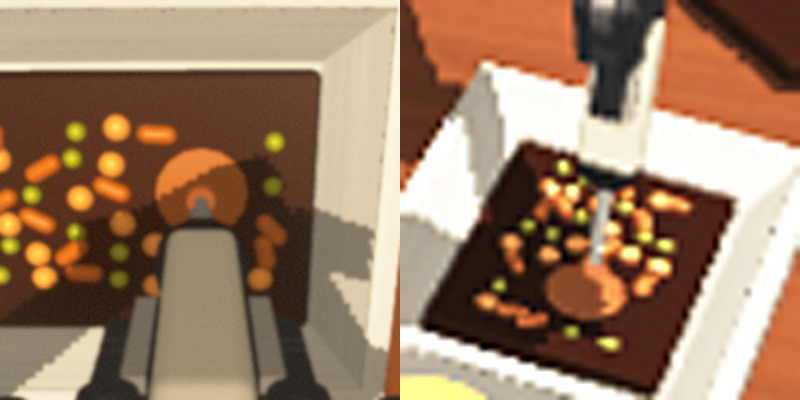

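The left half shows the medallion spanning columns 155–247 with its top at row 149, so centred at about (201,192), with the tip just above it at (201,200). The right half shows the tip at (597,262) above the medallion at (587,291).

Run:
```python
from h import *
import pickle
d=pickle.load(open("d8.pkl","rb"));w=d["wrist"];s=d["scene"]
ang=np.linspace(0,2*np.pi,90)
def ell(x,y,f):return proj(f,np.c_[x+20*np.cos(ang),y+20*np.sin(ang),np.full(90,17.)])
for x,y in((558,217),(558,219),(558.5,221)):
    q=(ell(x,y,w)-[160,90]+.25)*2;print(x,y,"wrist L R T",q[:,0].min(),q[:,0].max(),q[:,1].min())
    k=400/65;q=(ell(x,y,s)-[305,190]+.4)*k+[400,0];print(" scene",q.min(0),q.max(0),q.mean(0))
for z in(25,28,30):
    print(z,"tip scene",(proj(s,[558.6,219,z])-[305,190]+.4)*400/65+[400,0],"wrist",(proj(w,[558.6,219,z])-[160,90]+.25)*2)
# measured medallion outline in scene
hsv=cv2.cvtColor(s["color"],cv2.COLOR_BGR2HSV)
```

```text
558 217 wrist L R T 154.7610155405182 247.4491055231582 150.35157668101624
 scene [539.34256499 262.44362985] [620.52483888 315.8390454 ] [579.87250929 289.26070369]
558 219 wrist L R T 153.7703862707382 246.67721497746857 145.81172332108207
 scene [543.37053222 263.10917861] [624.57352128 316.53318507] [583.91279063 289.94064905]
558.5 221 wrist L R T 153.91433316739432 247.0505053417537 141.03016643576615
 scene [547.28447949 264.40505629] [628.53348363 317.89061656] [587.85162076 291.26744266]
25 tip scene [[585.77334837 277.91503372]] wrist [[201.60058859 196.71941178]]
28 tip scene [[586.50711526 273.2603701 ]] wrist [[201.60328942 199.03148525]]
30 tip scene [[586.99721558 270.14993697]] wrist [[201.60512347 200.60112567]]
```

```bash
cat > avg.py <<'E'
from rig import r,cams
import numpy as np
F=[];P=[]
for i in range(16):
    cams.grab_frame("top");S=r.sense();F.append(S["contact_force"]);P.append(S["eef_pos"])
print("F",np.mean(F,0).round(2),"sd",np.std(F,0).round(2),"pos",np.mean(P,0).round(2),S["clock"])
E
python3 avg.py
```

```text
F [-0.02 -0.15 -0.86] sd [0.34 0.46 0.4 ] pos [558.3  218.92 131.05] 16.7667
```

Request:
{"api": "send_rows", "payload": {"targets": [-0.002,0,0.001,0,0,0,-1,-0.002,0,0.002,0,0,0,-1,-0.002,0,0.004,0,0,0,-1,-0.002,0,0.006,0,0,0,-1,-0.002,0,0.008,0,0,0,-1,-0.002,0,0.01,0,0,0,-1,-0.002,0,0.012,0,0,0,-1,-0.002,0,0.013,0,0,0,-1,-0.002,0,0.014,0,0,0,-1,-0.002,0,0.015,0,0,0,-1,-0.002,0,0.015,0,0,0,-1,-0.002,0,0.015,0,0,0,-1]}}

```text
clock: 17.77
eef_pos: [557.8, 216.9, 115.9]
tcp_rot: [-3.142, -0.0, 1.38]
contact_force: [-0.3, 0.6, -0.0]
opening: 0.232
grasp_force: 44.7
```

```bash
python3 avg.py
```

```text
F [-0.86  0.04 -0.06] sd [0.54 0.43 0.59] pos [557.82 216.92 115.91] 18.5667
```

Request:
{"api": "send_rows", "payload": {"targets": [0,0,0.0005,0,0,0,-1,0,0,0.001,0,0,0,-1,0,0,0.0015,0,0,0,-1,0,0,0.002,0,0,0,-1,0,0,0.0025,0,0,0,-1,0,0,0.0025,0,0,0,-1]}}

```text
clock: 19.07
eef_pos: [557.9, 216.9, 113.3]
tcp_rot: [3.142, -0.0, 1.38]
contact_force: [-0.1, 0.4, 1.2]
opening: 0.232
grasp_force: 44.9
```

```bash
python3 avg.py; python3 avg.py
```

```text
F [-0.4  -0.12  0.9 ] sd [0.39 0.55 0.45] pos [557.87 216.93 113.41] 19.8667
F [-0.27  0.14  0.76] sd [0.49 0.38 0.58] pos [557.86 216.93 113.39] 20.6667
```

```bash
python3 -c "
from rig import r
print(r.sign_off())"
```

```text
the job is handed in; nothing more can be done
None
```

I pressed the slab down flat on the tray's floor and handed the job in at about 21 s, with the thermometer held upright and steady on the middle of the medallion; force and height put its tip about 5 mm in, roughly half.

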